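# Press the patch on a mahjong drawer front in the toggle-clamp jig

## Robot

A 7-joint arm with a two-finger parallel gripper is mounted at the origin on the work surface. World frame = base frame: x ahead of the robot, y to its left, z up, the work surface at z = 0. Lengths are in m, angles in rad, forces in N, time in s.
With the tool pointing down it reaches from about 0.4 to 0.85 m from the base axis. Payload 10.4 kg.
Tool frame: the origin (TCP) lies between the finger pads; the fingertips stand 11 mm ahead of it and the grasp point (between the pads) lies 8 mm behind it (r.tcp_to_tips is the distance from the TCP to the fingertips, in m); z points along the fingers, y is the line along which they close (so a half turn about z gives the same grasp; the last joint's range is limited). The gripper opens to 87 mm and grips with 3 to 60 N. Pads are 19 mm wide; open, the fingers measure 117 mm over their backs; the gripper's body (75 mm by 190 mm) begins 51 mm behind the grasp point.
Start: joints at [-1.143, 0.332, -0.065, 1.46, 0.022, 1.35, -0.088], TCP at [0.272, 0.563, 0.234] pointing down, gripper open.
Joint ranges: [-2.6, 2.6], [-0.5, 2.12], [-1.47, 1.34], [0.16, 2.42], [-1.27, 4.41], [0.06, 2.06], [-2.6, 2.6]. Speed limits (rad/s): [2.22, 2.22, 2.79, 2.79, 3.14, 3.14, 3.14].

## Interface

Orientations are given as a unit quaternion [x, y, z, w].
In Python, from bench import r gives the robot as it stands. The module is installed in compiled form; this text tells all that it offers.
- The arm moves only by the shell command python3 -m crank 'ROWS' [FORCE]. ROWS is JSON, a list of rows, each an object of numbers: "claw": the closure, from -1 (fully open) to 1 (shut); "dx", "dy", "dz": the shift along the tool's x, y, z each as a share of 3 cm, from -1 to 1; "ax", "ay", "az": the turn, a rotation vector about the tool's x, y, z each as a share of 6 degrees, from -1 to 1. A call has 1 to 8 rows; each row shifts and turns the commanded pose from where the row before left it, along the tool's axes as they then stand; what a row does not reach is not made up. A row lasts 1/12 s, in which the tool goes at most 41.7 mm and 7.16 degrees, less where a joint would pass 70% of its speed; a pose out of reach is approached as far as the arm can. A call with a number of a shift or a turn outside -1 to 1 is refused whole. A call with a gripper value outside its range is refused whole. The fingers move at their own pace and stop on an object; FORCE is the grip in N (left out, the last holds). Time passes only in rows, so rows that do not move let the fingers close. It gives the time, the measured TCP pose, the force, the opening and the grip force at its end, in the units of the state.
- r.read_state(): the state, without advancing time (a new reading comes with each control period).
- r.camera(name): name is "side" or "top" or "wrist"; returns a dict with "color" (400x640x3 uint8, red, green, blue), "mtx" (3x3 intrinsics, pixels), "k1" (the pictures are not rectified: a ray, as slopes to the right and down, at radius r is drawn at 1 + k1 r^2 times it, then the intrinsics apply), "R" (3x3) and "t" (3): a world point X has camera coordinates R X + t; the wrist camera has in their place "hand_eye" (4x4, takes a point from camera to tool coordinates, whose origin is the TCP and whose axes are the flange's). Camera axes: x right, y down, z forward; pixel columns grow to the right and rows downward; lengths in m; the calibration is good to about 2 mm. A picture is of the moment at which its call begins: read the wrist's pose just before it. There is no depth.
- r.close_job(): hands the job in; it is judged then, once.
The state is a dict: "time": time; "joint_positions": joint angles; "joint_vel": joint speeds; "joint_torque": joint torques, N m; "ee_pos": TCP position; "eef_rot": TCP orientation; "ft_force": force on the tool from outside, world axes, zero at the start; "torque": the same for the moment, N m; "width": finger opening in m; "grip_force": force on a finger pad.
Only numpy, scipy, OpenCV 4.12 (cv2) and the standard library are available. Lean on these libraries where they do the work, as an engineer would, in place of code of your own. Each camera call takes 0.05 s, during which the arm holds its last target. There are 200 camera calls.

## Task

The drawer front with the new veneer patch has to be pressed in the plywood jig: slide it, without lifting it off the board, until it sits flush against both wooden stops. Then swing the toggle clamp's handle over centre so that its pad locks down on the patch, take your hand off and leave it locked by itself for a second or more. Finally swing the handle back until the clamp is fully open, leaving the drawer front flush in the stops and the other things on the table undisturbed.

Things in the scene. Friction and masses are not known exactly. Their poses are not given: they have to be found in the camera images.
- jig: Fixed plywood board 200 (x) x 400 (y) x 12 thick, carrying two wooden stops and a steel toggle clamp. Origin: on the table top (the board's underside), below the centre of the seated drawer front; the board reaches x -100..100, y -210..190. When flush in the stops the drawer front's body has the jig's x, y and yaw, and z = 12. All 'jig' figures are mm in this frame.
- side_stop (a point): middle of the top edge of the side stop's face. The stop is a wooden bar 20 thick, 15 high above the board; its face at jig x = 40 looks to jig -x and runs from y -170 to 70.
- end_stop (a point): point on the top edge of the end stop's face. The stop is a wooden bar 14 thick, 15 high above the board; its face at jig y = 70 looks to jig -y and runs from x -55 to 60.
- clamp_foot (a point): middle of the toggle clamp's foot on the board, behind the end stop (jig x 0, y 130, z 12). Foot and cheeks fill jig x -28..28, y 92..182, the cheeks up to z 66.
- panel: Loose dark wooden drawer front lying face up on the board, 80 (x) x 140 (y) x 20 thick, 0.15 to 0.3 kg. Origin: centre of its underside. Brass knob, 22 dia and high, on top at y = -45; thin lighter square veneer patch, 50 x 50, on top at y = +30. It starts 65 to 100 too far to the jig's -y and 18 to 35 too far to its -x, turned by up to 0.15 rad.
- panel_patch (a point): centre of the veneer patch, on the drawer front's top face (panel x 0, y 30, z 20)
- press_point (a point): fixed point of the jig (jig x 0, y 30, z 32) where the patch centre lies when the drawer front is flush against both stops, and where the pad comes down
- clamp_handle (a joint): handle angle: 0 = fully open stop (handle leans back 0.80 rad from upright to jig +y, arm raised about 62 degrees), 1.05 = dead centre, 1.15 = locked stop (leans 0.35 rad to jig -y, arm level). Friction 0.08 N m holds it anywhere. Onto the panel, the last 0.2 rad before dead centre take up to 0.4 N m; past it, it snaps to the stop and stays; unlocking takes about 0.4 N m.
- handle_pivot (a point): fixed pivot of the handle, jig x 0, y 150, z 60. The handle turns about the line through it along the jig's x; its top moves towards jig -y as the angle grows (closing).
- handle_grip (a point): point on the axis of the black rubber handle grip, 80 from the pivot; the grip is a round bar 24 dia with round ends, from 33 to 105 from the pivot. Free for fingers on its jig -y and +y sides.
- clamp_end (a point): free end of the clamp arm, a steel bar 16 wide, 12 thick, reaching 91 from its own pivot at jig y 105, z 55; it points to jig -y when locked and rises to about z 135 when open. A linkage makes it follow the handle.
- clamp_pad: black rubber pad, 18 dia, on a sprung spindle (5 N/mm) under the clamp arm, 75 from the arm's pivot; origin: centre of its lower face. Locked, it presses with about 10 N on the patch.
- ashtray: heavy round glass ashtray, 120 dia x 40 high; origin: centre of its underside. To be left alone.
- glasses_case: tortoiseshell glasses case with round ends, 150 x 41 x 40 high, long along its x; origin: centre of its underside. To be left alone.
- clippers: steel nail clippers, 70 long (along its y) x 16 x 11 high, lying on the jig board beside the clamp; origin: centre of its underside. To be left alone.
- tea_mug: white mug, 80 dia x 92 high; origin: centre of its underside. To be left alone.
- glue_tin: closed tin, 72 dia x 85 high; origin: centre of its underside. To be left alone.
There are look-alikes about, which are no part of the job. Leave any orange or red look-alike of the panel alone.

How it is judged:
By the outcome, as a careful person would: the job done as asked, in the order asked, and still so for the second after the job is handed in, with the robot touching nothing.
It also fails if it takes over 64 s, if anything falls off the work surface, if the arm or the gripper's body presses on something with over 40 N, if the wrist force passes 120 N, or if a joint passes its speed limit or range.

## Working session

There is one attempt and no reset: what is moved stays moved. The work goes in short steps, Python scripts to look and compute and a shell command to move; the robot and the scene stay as the last step left them, time stands still between calls to the robot, and variables do not carry over. Pictures are saved under pics/ and viewed, at most 11 in all, crops included, and the job is handed in when it is done.

```bash
mkdir -p pics; python3 - <<'E'
from bench import r
import cv2,numpy as np
s=r.read_state();print({k:np.round(v,3).tolist() for k,v in s.items()}, r.tcp_to_tips)
for n in("top","side"):
    c=r.camera(n);cv2.imwrite(f"pics/{n}0.png",c["color"][...,::-1]);print(n,c["mtx"].tolist(),c["k1"],np.round(c["R"],4).tolist(),c["t"])
E
```

```text
{'time': 0.0, 'joint_positions': [-1.143, 0.333, -0.065, 1.461, 0.022, 1.35, -0.089], 'joint_vel': [0.0, 0.002, 0.001, -0.002, 0.0, -0.001, -0.0], 'joint_torque': [-0.001, -62.324, 0.024, -38.989, -0.061, 0.04, 0.0], 'ee_pos': [0.272, 0.562, 0.233], 'eef_rot': [0.223, 0.975, -0.001, -0.0], 'ft_force': [-0.455, -0.245, -0.259], 'torque': [0.016, -0.012, 0.01], 'grip_force': 0.0, 'width': 0.087} 0.011
top [[479.83790262062325, 0.0, 329.5182931727635], [0.0, 479.83790262062325, 197.43890631423008], [0.0, 0.0, 1.0]] 0.04571064901816603 [[-0.002, -0.9999, -0.0127], [-0.9851, 0.0042, -0.1721], [0.1722, 0.0122, -0.985]] [0.01123293 0.5312626  1.43276348]
side [[509.04851118919686, 0.0, 320.88264074008237], [0.0, 509.04851118919686, 207.2791842608587], [0.0, 0.0, 1.0]] -0.04021372288234995 [[0.8401, -0.5422, 0.0144], [-0.342, -0.5502, -0.7618], [0.421, 0.635, -0.6477]] [-0.43316108  0.25035086  1.39564221]
```

View pics/top0.png

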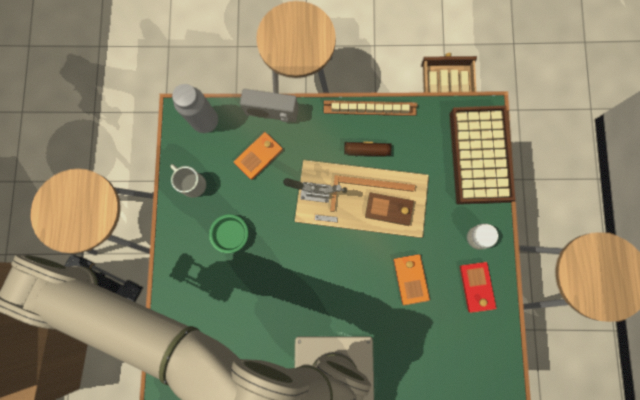

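View pics/side0.png

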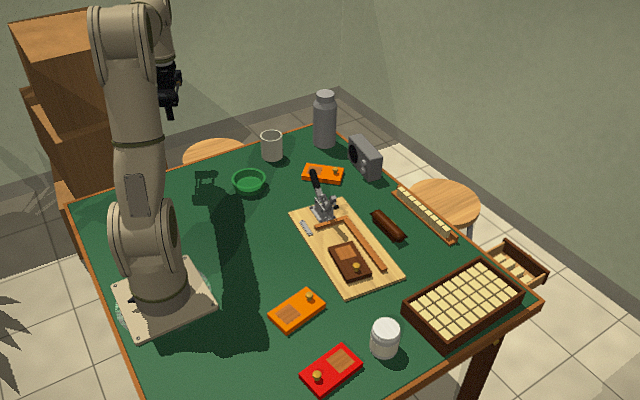

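The top view shows the board with corners near (305,161), (429,174), (424,237) and (295,222). The clamp is at (318,190) with its handle to the left. The side stop is at (375,183), the dark panel at (390,208), and the clippers at (326,218).

```bash
cat > h.py <<'E'
from bench import r
import cv2,numpy as np
from scipy.spatial.transform import Rotation as Ro
def cam(n):
    s=r.read_state();c=r.camera(n)
    if n=="wrist":
        H=np.array(c["hand_eye"]);Rt=Ro.from_quat(s["eef_rot"]).as_matrix()
        Rwc=Rt@H[:3,:3];o=Rt@H[:3,3]+s["ee_pos"];c["R"]=Rwc.T;c["t"]=-Rwc.T@o
    c["R"]=np.array(c["R"]);c["t"]=np.array(c["t"]);return c
def rays(c,px):
    px=np.atleast_2d(px).astype(float)
    d=(px-[c["mtx"][0][2],c["mtx"][1][2]])/[c["mtx"][0][0],c["mtx"][1][1]]
    u=d.copy()
    for _ in range(20):u=d/(1+c["k1"]*(u**2).sum(1,keepdims=True))
    return -c["R"].T@c["t"],np.c_[u,np.ones(len(u))]@c["R"]
def plane(c,px,z):
    o,d=rays(c,px);return o+d*((z-o[2])/d[:,2])[:,None]
def proj(c,X):
    p=np.atleast_2d(X)@c["R"].T+c["t"];u=p[:,:2]/p[:,2:];u=u*(1+c["k1"]*(u**2).sum(1,keepdims=True))
    return u*[c["mtx"][0][0],c["mtx"][1][1]]+[c["mtx"][0][2],c["mtx"][1][2]]
def tri(c1,p1,c2,p2):
    o1,d1=rays(c1,p1);o2,d2=rays(c2,p2);d1=d1[0]/np.linalg.norm(d1);d2=d2[0]/np.linalg.norm(d2)
    A=np.c_[d1,-d2];k=np.linalg.lstsq(A,o2-o1,rcond=None)[0];a=o1+k[0]*d1;b=o2+k[1]*d2
    return (a+b)/2,np.linalg.norm(a-b)
E
python3 - <<'E'
from h import *
c=cam("top");q=plane(c,[(305,161),(429,174),(424,237),(295,222)],.012)
print(q.round(3).tolist(),[np.linalg.norm(q[i]-q[i-1]).round(3) for i in range(4)])
hsv=cv2.cvtColor(c["color"],cv2.COLOR_RGB2HSV)
for p in[(415,190),(345,225),(380,200),(372,205),(400,182),(340,215)]:print(p,hsv[p[1],p[0]])
E
```

```text
[[0.656, 0.088, 0.012], [0.611, -0.305, 0.012], [0.412, -0.282, 0.012], [0.46, 0.118, 0.012]] [np.float64(0.198), np.float64(0.396), np.float64(0.201), np.float64(0.403)]
(415, 190) [ 18 113 163]
(345, 225) [ 20 106 217]
(380, 200) [ 14 147 187]
(372, 205) [ 14 142 163]
(400, 182) [ 18 115 190]
(340, 215) [ 19 106 209]
```

```bash

python3 -m crank '[{"az":1,"dz":-0.3},{"az":1,"dz":-0.3},{"az":1,"dz":-0.3},{"az":1,"dz":-0.3},{"az":1,"dz":-0.3},{"az":1,"dz":-0.3},{"az":1,"dz":-0.3},{"az":1}]'
python3 -m crank '[{"az":1},{"az":1},{"az":1},{"az":0.9},{"dx":-0.9,"dy":0.8},{"dx":-0.9,"dy":0.8},{"dx":-0.9,"dy":0.8},{"dx":-0.9,"dy":0.8}]'
python3 -m crank '[{"dx":-0.9,"dy":0.8},{"dx":-0.9,"dy":0.8},{"dx":-0.9,"dy":0.8},{"dx":-1,"dy":0.6},{"dx":-1,"dy":0.6},{"dx":-1,"dy":0.6},{"dx":-1,"dy":0.6},{"dx":-1,"dy":0.6}]'
python3 -m crank '[{"dx":-1,"dy":0.4},{"dx":-1,"dy":0.4},{"dx":-1},{"dx":-1},{"dx":-1},{"dx":-1},{"dx":-1},{"dx":-1}]'
python3 - <<'E'
from h import *
s=r.read_state();print(s["ee_pos"],s["eef_rot"],s["joint_positions"],s["time"])
c=cam("wrist");cv2.imwrite("pics/w1.png",c["color"][...,::-1]);print(c["hand_eye"],c["mtx"][0],c["k1"])
E
```

```text
[0.27219478 0.56229279 0.23294613] [ 2.23510293e-01  9.74701416e-01 -5.39042311e-04 -9.28328263e-05] [-1.14258612  0.33271096 -0.06468288  1.46074916  0.02160604  1.34992187
 -0.08852072] 0.15
[[ 7.31871066e-04 -9.59366838e-01 -2.82160830e-01  7.73883636e-02]
 [ 9.99998209e-01  1.19454363e-03 -1.46772957e-03  2.61711136e-04]
 [ 1.74514450e-03 -2.82159251e-01  9.59365995e-01 -1.50748294e-01]
 [ 0.00000000e+00  0.00000000e+00  0.00000000e+00  1.00000000e+00]] [348.09170745   0.         323.77395327] -0.06582800861096745invalid input at $[0]: expected keys claw, dx, dy, dz, ax, ay, az
invalid input at $[0]: expected keys claw, dx, dy, dz, ax, ay, az
invalid input at $[0]: expected keys claw, dx, dy, dz, ax, ay, az
invalid input at $[0]: expected keys claw, dx, dy, dz, ax, ay, az
```

View pics/w1.png

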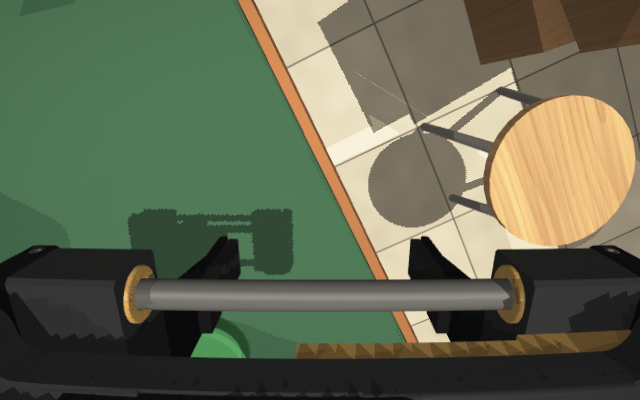

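The move was refused because every row needs all seven keys. The picture is only the unmoved start view: table edge and floor.

```bash

python3 -m crank '[{"claw":-1,"dx":0,"dy":0,"dz":-0.3,"ax":0,"ay":0,"az":1},{"claw":-1,"dx":0,"dy":0,"dz":-0.3,"ax":0,"ay":0,"az":1},{"claw":-1,"dx":0,"dy":0,"dz":-0.3,"ax":0,"ay":0,"az":1},{"claw":-1,"dx":0,"dy":0,"dz":-0.3,"ax":0,"ay":0,"az":1},{"claw":-1,"dx":0,"dy":0,"dz":-0.3,"ax":0,"ay":0,"az":1},{"claw":-1,"dx":0,"dy":0,"dz":-0.3,"ax":0,"ay":0,"az":1},{"claw":-1,"dx":0,"dy":0,"dz":-0.3,"ax":0,"ay":0,"az":1},{"claw":-1,"dx":0,"dy":0,"dz":-0.3,"ax":0,"ay":0,"az":1}]'
python3 -m crank '[{"claw":-1,"dx":0,"dy":0,"dz":0,"ax":0,"ay":0,"az":1},{"claw":-1,"dx":0,"dy":0,"dz":0,"ax":0,"ay":0,"az":1},{"claw":-1,"dx":0,"dy":0,"dz":0,"ax":0,"ay":0,"az":1},{"claw":-1,"dx":0,"dy":0,"dz":0,"ax":0,"ay":0,"az":0.9},{"claw":-1,"dx":-0.9,"dy":0.8,"dz":0,"ax":0,"ay":0,"az":0},{"claw":-1,"dx":-0.9,"dy":0.8,"dz":0,"ax":0,"ay":0,"az":0},{"claw":-1,"dx":-0.9,"dy":0.8,"dz":0,"ax":0,"ay":0,"az":0},{"claw":-1,"dx":-0.9,"dy":0.8,"dz":0,"ax":0,"ay":0,"az":0}]'
```

```text
time: 0.87
ee_pos: [0.2722, 0.5625, 0.3058]
eef_rot: [0.603, 0.798, -0.0, 0.0]
ft_force: [-0.3, -0.0, -0.7]
width: 0.0871
grip_force: 0.0
time: 1.53
ee_pos: [0.3545, 0.4419, 0.3054]
eef_rot: [0.75, 0.661, -0.0, 0.0]
ft_force: [0.5, 0.3, 0.3]
width: 0.0872
grip_force: 0.0
```

```bash

python3 -m crank '[{"claw":-1,"dx":-0.97,"dy":0.5,"dz":0,"ax":0,"ay":0,"az":0},{"claw":-1,"dx":-0.97,"dy":0.5,"dz":0,"ax":0,"ay":0,"az":0},{"claw":-1,"dx":-0.97,"dy":0.5,"dz":0,"ax":0,"ay":0,"az":0},{"claw":-1,"dx":-0.97,"dy":0.5,"dz":0,"ax":0,"ay":0,"az":0},{"claw":-1,"dx":-0.97,"dy":0.5,"dz":0,"ax":0,"ay":0,"az":0},{"claw":-1,"dx":-0.97,"dy":0.5,"dz":0,"ax":0,"ay":0,"az":0},{"claw":-1,"dx":-0.97,"dy":0.5,"dz":0,"ax":0,"ay":0,"az":0},{"claw":-1,"dx":-0.97,"dy":0.5,"dz":0,"ax":0,"ay":0,"az":0}]'
python3 -m crank '[{"claw":-1,"dx":-0.97,"dy":0.5,"dz":0,"ax":0,"ay":0,"az":0},{"claw":-1,"dx":-0.97,"dy":0.5,"dz":0,"ax":0,"ay":0,"az":0},{"claw":-1,"dx":-0.97,"dy":0.5,"dz":0,"ax":0,"ay":0,"az":0},{"claw":-1,"dx":-0.97,"dy":0.5,"dz":0,"ax":0,"ay":0,"az":0},{"claw":-1,"dx":-0.97,"dy":0.4,"dz":0,"ax":0,"ay":0,"az":0},{"claw":-1,"dx":-0.97,"dy":0.3,"dz":0,"ax":0,"ay":0,"az":0},{"claw":-1,"dx":-0.97,"dy":0.3,"dz":0,"ax":0,"ay":0,"az":0},{"claw":-1,"dx":-0.97,"dy":0.2,"dz":0,"ax":0,"ay":0,"az":0}]'
python3 -m crank '[{"claw":-1,"dx":-0.8,"dy":0,"dz":0,"ax":0,"ay":0,"az":0},{"claw":-1,"dx":-0.5,"dy":0,"dz":0,"ax":0,"ay":0,"az":0},{"claw":-1,"dx":0,"dy":0,"dz":0,"ax":0,"ay":0,"az":0},{"claw":-1,"dx":0,"dy":0,"dz":0,"ax":0,"ay":0,"az":0}]'
python3 - <<'E'
from h import *
s=r.read_state();print(s["ee_pos"],s["eef_rot"],s["joint_positions"])
c=cam("wrist");cv2.imwrite("pics/w2.png",c["color"][...,::-1])
E
```

```text
time: 2.2
ee_pos: [0.4439, 0.1956, 0.3056]
eef_rot: [0.75, 0.661, 0.0, -0.0]
ft_force: [1.0, 0.2, -0.2]
width: 0.0869
grip_force: 0.0
time: 2.87
ee_pos: [0.5098, -0.0473, 0.3055]
eef_rot: [0.75, 0.661, 0.0, 0.0]
ft_force: [0.2, 0.4, 0.3]
width: 0.087
grip_force: 0.0
time: 3.2
ee_pos: [0.5046, -0.0849, 0.3055]
eef_rot: [0.751, 0.66, 0.0, -0.0]
ft_force: [0.0, 0.4, 0.2]
width: 0.0869
grip_force: 0.0
[ 0.50456781 -0.08490177  0.30552083] [ 7.50834467e-01  6.60490389e-01  1.80597072e-04 -1.33662041e-04] [-0.57503817  0.03048389  0.67686636  1.67111742 -0.01968998  1.44668318
 -0.02381471]
```

View pics/w2.png

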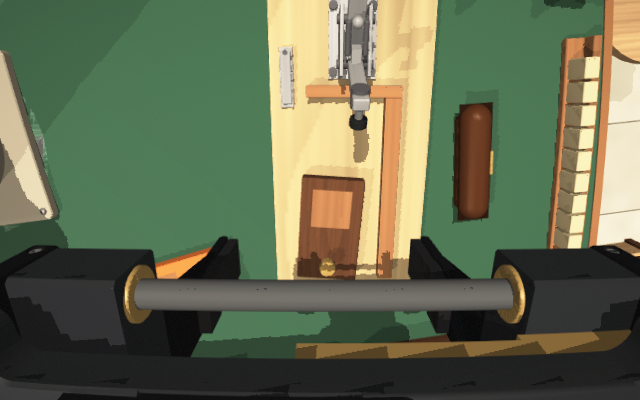

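The wrist view shows the panel's front corners near (303,176) and (365,178) and the patch at (331,210). The knob is at (327,268), the end stop's face edge near row 98, and the side stop's face near column 385. The pad is at (358,122).

```bash
cat > fit.py <<'E'
from h import *
def line_cols(c,rows,lo,hi,f): pass
E
python3 - <<'E'
from h import *
im=cv2.imread("pics/w2.png");hsv=cv2.cvtColor(im,cv2.COLOR_BGR2HSV)
for y in(130,160,200,230):print(y,[(x,*hsv[y,x].tolist()) for x in range(372,410,3)])
for x in(315,330,380):print(x,[(y,*hsv[y,x].tolist()) for y in range(80,106,3)])
print([(x,*hsv[210,x].tolist()) for x in range(296,372,4)])
print([(y,*hsv[y,330].tolist()) for y in range(168,280,5)])
E
```

```text
130 [(372, 24, 84, 251), (375, 23, 89, 250), (378, 24, 84, 251), (381, 24, 84, 252), (384, 13, 149, 176), (387, 13, 147, 230), (390, 13, 147, 229), (393, 13, 149, 223), (396, 13, 148, 231), (399, 13, 149, 221), (402, 19, 106, 227), (405, 21, 102, 240), (408, 23, 90, 249)]
160 [(372, 23, 88, 251), (375, 23, 88, 250), (378, 24, 85, 251), (381, 16, 127, 150), (384, 13, 148, 231), (387, 14, 148, 233), (390, 13, 148, 227), (393, 13, 150, 226), (396, 13, 149, 228), (399, 20, 104, 231), (402, 19, 105, 226), (405, 23, 91, 249), (408, 23, 88, 250)]
200 [(372, 23, 90, 250), (375, 23, 88, 250), (378, 24, 85, 251), (381, 13, 150, 223), (384, 13, 147, 232), (387, 13, 149, 230), (390, 13, 150, 223), (393, 13, 148, 227), (396, 16, 119, 216), (399, 20, 105, 229), (402, 23, 89, 249), (405, 23, 86, 251), (408, 23, 90, 250)]
230 [(372, 23, 89, 249), (375, 23, 88, 250), (378, 15, 131, 140), (381, 13, 149, 230), (384, 14, 148, 233), (387, 13, 149, 224), (390, 13, 149, 223), (393, 13, 150, 223), (396, 20, 105, 231), (399, 21, 99, 241), (402, 24, 86, 251), (405, 22, 90, 250), (408, 23, 89, 250)]
315 [(80, 
[... 727 characters left out ...]
1, 218), (332, 13, 150, 224), (336, 13, 150, 214), (340, 13, 151, 218), (344, 13, 149, 226), (348, 14, 147, 227), (352, 11, 151, 133), (356, 11, 150, 134), (360, 11, 149, 137), (364, 21, 99, 241), (368, 22, 100, 240)]
[(168, 20, 102, 235), (173, 20, 104, 235), (178, 11, 146, 84), (183, 11, 150, 133), (188, 11, 151, 132), (193, 13, 151, 221), (198, 13, 150, 222), (203, 13, 150, 224), (208, 13, 150, 225), (213, 13, 149, 224), (218, 13, 148, 225), (223, 13, 148, 225), (228, 12, 153, 155), (233, 11, 151, 135), (238, 11, 152, 134), (243, 11, 151, 133), (248, 11, 151, 130), (253, 11, 146, 110), (258, 13, 149, 116), (263, 18, 149, 215), (268, 19, 150, 141), (273, 19, 146, 230), (278, 16, 122, 109)]
```

```bash
cat > fit.py <<'E'
from h import *
def measure(c,im=None):
    hsv=cv2.cvtColor(c["color"],cv2.COLOR_RGB2HSV)
    m=cv2.inRange(hsv,(10,138,195),(15,165,255));m[238:]=0
    n,l,st,ce=cv2.connectedComponentsWithStats(m)
    patch=None;stop=None
    for i in range(1,n):
        x,y,w,h,a=st[i]
        if a>700 and 25<w<75 and 25<h<75 and a/(w*h)>.75: patch=i
        if a>1500 and h>70 and w>50 and 250<x<430: stop=i
    out={}
    if stop:
        S=l==stop;x,y,w,h,a=st[stop]
        bx=[];rows=range(y+35,y+h-5)
        P=np.array([(np.where(S[v])[0].min()-.5,v) for v in rows],float)
        W=plane(c,P,.027)[:,:2]
        vx,vy,x0,y0=cv2.fitLine(W.astype(np.float32),cv2.DIST_HUBER,0,1e-4,1e-4).ravel();d=np.array([vx,vy])*np.sign(vy)
        P=np.array([(u,np.where(S[:y+25,u])[0].max()+.5) for u in range(x+4,x+w-35) if S[:y+25,u].any()],float)
        E=plane(c,P,.027)[:,:2];ex=cv2.fitLine(E.astype(np.float32),cv2.DIST_HUBER,0,1e-4,1e-4).ravel()
        X=np.array([d[1],-d[0]]);o=np.array([x0,y0]);e=ex[2:]
        # jig origin: 40 from side face, 70 from end face
        org=X*(o@X-.04)+d*(np.median(E@d)-.07)
        out["jig"]=org;out["yaw"]=np.arctan2(-d[0],d[1]);out["endyaw"]=np.arctan2(ex[1],ex[0])
    if patch:
        k=cv2.findContours((l==patch).astype(np.uint8),0,1)[0][0];q=cv2.boxPoints(cv2.minAreaRect(k));W=plane(c,plane is None or k.reshape(-1,2),.032)[:,:2]
        rc=cv2.minAreaRect((W*1e3).astype(np.float32));out["patch"]=np.array(rc[0])/1e3;out["psize"]=rc[1]
        a=np.deg2rad(rc[2]);out["pyaw"]=(a+np.pi/4)%(np.pi/2)-np.pi/4
    if "jig" in out and "patch" in out:
        y=out["yaw"];R=np.array([[np.cos(y),np.sin(y)],[-np.sin(y),np.cos(y)]])
        out["patch_in_jig_mm"]=R@(out["patch"]-out["jig"])*1e3;out["relyaw"]=out["pyaw"]-y
    return out
if __name__=="__main__":
    c=cam("wrist");o=measure(c);print({k:np.round(v,4).tolist() for k,v in o.items()})
    print("knob@.054",plane(c,[(327,267)],.054).round(4),"pad",plane(c,[(358,122)],.1).round(3))
E
sed -i 's/plane is None or k/k/' fit.py; python3 fit.py
```

```text
{'patch': [0.506, -0.1453], 'psize': [49.3431, 49.3962], 'pyaw': -0.1961}
knob@.054 [[ 0.4926 -0.2135  0.054 ]] pad [[ 0.546 -0.034  0.1  ]]
```

```bash
python3 - <<'E'
s=open('fit.py').read()
a=s.index("    if stop:");b=s.index("        W=plane(c,P,.027)")
s=s[:a]+'''    if win:
        S=m>0;(ra,rb,ca,cb),(ua,ub,va,vb)=win
        P=np.array([(ca+np.where(S[v,ca:cb])[0].min()-.5,v) for v in range(ra,rb) if S[v,ca:cb].any()],float)
'''+s[b:]
a=s.index("        P=np.array([(u,");b=s.index("        E=plane(")
s=s[:a]+'''        P=np.array([(u,va+np.where(S[va:vb,u])[0].max()+.5) for u in range(ua,ub) if S[va:vb,u].any()],float)
'''+s[b:]
s=s.replace("im=None","win=None").replace("measure(c)","measure(c,((125,236,368,415),(312,345,80,110)))")
open('fit.py','w').write(s)
E
python3 fit.py
```

```text
{'jig': [0.539, -0.0795], 'yaw': -0.12999999523162842, 'endyaw': -0.16339999437332153, 'patch': [0.506, -0.1452], 'psize': [49.4847, 49.461], 'pyaw': -0.1907, 'patch_in_jig_mm': [-24.1727, -69.5015], 'relyaw': -0.0607}
knob@.054 [[ 0.4928 -0.213   0.054 ]] pad [[ 0.546 -0.034  0.1  ]]
```

```bash

python3 -m crank '[{"claw":-1,"dx":-0.9,"dy":0.05,"dz":0.3,"ax":0,"ay":0,"az":0},{"claw":-1,"dx":-0.9,"dy":0.05,"dz":0.5,"ax":0,"ay":0,"az":0},{"claw":-1,"dx":-0.9,"dy":0.05,"dz":0.8,"ax":0,"ay":0,"az":0},{"claw":-1,"dx":-0.9,"dy":0,"dz":0.9,"ax":0,"ay":0,"az":0},{"claw":-1,"dx":-0.82,"dy":0,"dz":0.9,"ax":0,"ay":0,"az":0},{"claw":-1,"dx":0,"dy":0,"dz":0.9,"ax":0,"ay":0,"az":0.6},{"claw":-1,"dx":0,"dy":0,"dz":0.9,"ax":0,"ay":0,"az":0},{"claw":-1,"dx":0,"dy":0,"dz":0,"ax":0,"ay":0,"az":0}]' 10
python3 - <<'E'
from h import *
s=r.read_state();print(s["ee_pos"],s["eef_rot"])
for n,(a,b) in{"top":((290,150),(440,245)),"side":((270,160),(420,310))}.items():
    c=cam(n);cv2.imwrite(f"pics/{n}1.png",cv2.resize(c["color"][a[1]:b[1],a[0]:b[0],::-1],None,fx=4,fy=4))
    print(n,proj(c,[[.492,-.217,.054],s["ee_pos"]]))
E
```

```text
time: 4.02
ee_pos: [0.4903, -0.2147, 0.1449]
eef_rot: [0.77, 0.638, -0.002, -0.003]
ft_force: [-0.9, 1.4, -0.4]
width: 0.0868
grip_force: 0.0
[ 0.49026442 -0.21466633  0.14489089] [ 0.77032433  0.63764168 -0.0023426  -0.00283274]
top [[403.96825846 209.4038006 ]
 [407.6283799  205.3115838 ]]
side [[355.96415014 264.31684637]
 [356.93807247 240.81420526]]
```

View pics/side1.png

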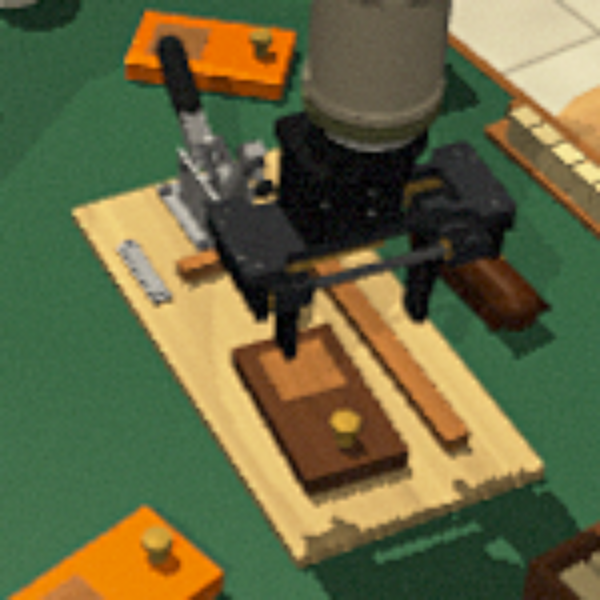

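The crop shows the knob's top at full-image (356.5,264.5), against (356.0,264.3) projected, so the estimate is good.

```bash

python3 -m crank '[{"claw":-1,"dx":-0.07,"dy":0.07,"dz":0.8,"ax":0,"ay":0,"az":0},{"claw":-1,"dx":0,"dy":0,"dz":0.8,"ax":0,"ay":0,"az":0},{"claw":-1,"dx":0,"dy":0,"dz":0.8,"ax":0,"ay":0,"az":0},{"claw":-1,"dx":0,"dy":0,"dz":0.6,"ax":0,"ay":0,"az":0},{"claw":-1,"dx":0,"dy":0,"dz":0.28,"ax":0,"ay":0,"az":0},{"claw":1,"dx":0,"dy":0,"dz":0,"ax":0,"ay":0,"az":0},{"claw":1,"dx":0,"dy":0,"dz":0,"ax":0,"ay":0,"az":0},{"claw":1,"dx":0,"dy":0,"dz":0,"ax":0,"ay":0,"az":0}]' 15
python3 -m crank '[{"claw":1,"dx":0,"dy":0,"dz":0,"ax":0,"ay":0,"az":0},{"claw":1,"dx":0,"dy":0,"dz":0,"ax":0,"ay":0,"az":0},{"claw":1,"dx":0,"dy":0,"dz":0,"ax":0,"ay":0,"az":0}]'
```

```text
time: 4.78
ee_pos: [0.4955, -0.2192, 0.053]
eef_rot: [0.771, 0.637, 0.001, 0.001]
ft_force: [0.0, 0.1, 0.1]
width: 0.0742
grip_force: 0.0
time: 5.03
ee_pos: [0.4946, -0.219, 0.0518]
eef_rot: [0.771, 0.637, 0.0, 0.0]
ft_force: [0.2, -0.1, -0.2]
width: 0.055
grip_force: 0.0
```

```bash

python3 -m crank '[{"claw":1,"dx":0,"dy":-0.05,"dz":0.15,"ax":0,"ay":0,"az":0},{"claw":1,"dx":0,"dy":0,"dz":0,"ax":0,"ay":0,"az":0},{"claw":1,"dx":0,"dy":0,"dz":0,"ax":0,"ay":0,"az":0},{"claw":1,"dx":0,"dy":0,"dz":0,"ax":0,"ay":0,"az":0},{"claw":1,"dx":0,"dy":0,"dz":0,"ax":0,"ay":0,"az":0},{"claw":1,"dx":0,"dy":0,"dz":0,"ax":0,"ay":0,"az":0},{"claw":1,"dx":0,"dy":0,"dz":0,"ax":0,"ay":0,"az":0},{"claw":1,"dx":0,"dy":0,"dz":0,"ax":0,"ay":0,"az":0}]'
```

```text
time: 5.7
ee_pos: [0.4927, -0.2187, 0.0466]
eef_rot: [0.771, 0.637, -0.0, -0.0]
ft_force: [0.2, -0.1, -0.3]
width: 0.0202
grip_force: 15.0
```

```bash

python3 -m crank '[{"claw":1,"dx":0.1,"dy":0,"dz":0,"ax":0,"ay":0,"az":-0.28},{"claw":1,"dx":0.3,"dy":0.1,"dz":0,"ax":0,"ay":0,"az":-0.28},{"claw":1,"dx":0.45,"dy":0.1,"dz":0,"ax":0,"ay":0,"az":0},{"claw":1,"dx":0.5,"dy":0.1,"dz":0,"ax":0,"ay":0,"az":0},{"claw":1,"dx":0.5,"dy":0.1,"dz":0,"ax":0,"ay":0,"az":0},{"claw":1,"dx":0.5,"dy":0.1,"dz":0,"ax":0,"ay":0,"az":0},{"claw":1,"dx":0.4,"dy":0.1,"dz":0,"ax":0,"ay":0,"az":0},{"claw":1,"dx":0.25,"dy":0.1,"dz":0,"ax":0,"ay":0,"az":0}]' 20
python3 -m crank '[{"claw":1,"dx":0.15,"dy":0.05,"dz":0,"ax":0,"ay":0,"az":0},{"claw":1,"dx":0,"dy":0,"dz":0,"ax":0,"ay":0,"az":0},{"claw":1,"dx":0,"dy":0,"dz":0,"ax":0,"ay":0,"az":0}]'
python3 - <<'E'
from fit import *
s=r.read_state();print(s["ee_pos"],s["ft_force"],s["torque"])
c=cam("wrist");cv2.imwrite("pics/w3.png",c["color"][...,::-1])
E
```

```text
time: 6.37
ee_pos: [0.5263, -0.1302, 0.0466]
eef_rot: [0.751, 0.661, 0.0, -0.0]
ft_force: [-0.0, -0.3, -0.5]
width: 0.0199
grip_force: 20.0
time: 6.62
ee_pos: [0.5278, -0.1281, 0.0466]
eef_rot: [0.752, 0.66, 0.0, -0.0]
ft_force: [-0.2, -0.1, -0.9]
width: 0.0199
grip_force: 20.0
[ 0.52776575 -0.12808117  0.04660527] [-0.19681709 -0.08034179 -0.94962306] [-0.01229101  0.02214174  0.0437239 ]
```

View pics/w3.png

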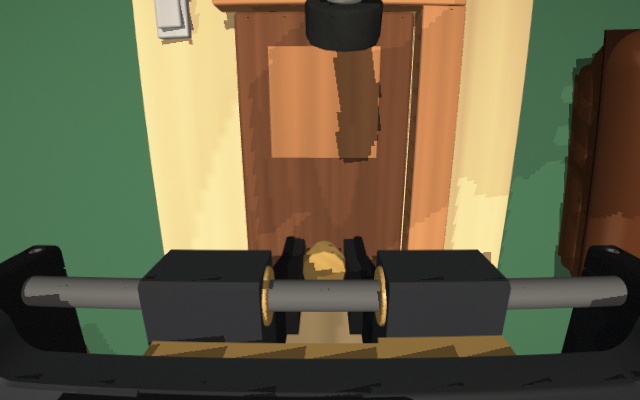

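The panel is almost seated and parallel. There is a thin gap at the side stop (columns 405-413) and a small one at the end stop (row 10).

```bash

python3 -m crank '[{"claw":1,"dx":0.07,"dy":0,"dz":0,"ax":0,"ay":0,"az":0},{"claw":1,"dx":0.07,"dy":0,"dz":0,"ax":0,"ay":0,"az":0},{"claw":1,"dx":0.06,"dy":0,"dz":0,"ax":0,"ay":0,"az":0},{"claw":1,"dx":0,"dy":0,"dz":0,"ax":0,"ay":0,"az":0}]'
python3 -m crank '[{"claw":1,"dx":0,"dy":0.07,"dz":0,"ax":0,"ay":0,"az":0},{"claw":1,"dx":0,"dy":0.07,"dz":0,"ax":0,"ay":0,"az":0},{"claw":1,"dx":0,"dy":0.06,"dz":0,"ax":0,"ay":0,"az":0},{"claw":1,"dx":0,"dy":0,"dz":0,"ax":0,"ay":0,"az":0}]'
```

```text
time: 7.0
ee_pos: [0.5285, -0.1241, 0.0469]
eef_rot: [0.752, 0.659, -0.0, 0.001]
ft_force: [-0.4, -6.3, 0.1]
width: 0.0193
grip_force: 20.0
time: 7.33
ee_pos: [0.5323, -0.1258, 0.0465]
eef_rot: [0.752, 0.659, -0.002, -0.0]
ft_force: [-9.0, -7.4, 6.3]
width: 0.0201
grip_force: 20.0
```

```bash

python3 -m crank '[{"claw":1,"dx":0.05,"dy":0.04,"dz":0,"ax":0,"ay":0,"az":0},{"claw":1,"dx":0,"dy":0,"dz":0,"ax":0,"ay":0,"az":0},{"claw":0.2,"dx":0,"dy":0,"dz":0,"ax":0,"ay":0,"az":0},{"claw":0.2,"dx":0,"dy":0,"dz":0,"ax":0,"ay":0,"az":0},{"claw":0.2,"dx":-0.05,"dy":-0.04,"dz":0,"ax":0,"ay":0,"az":0},{"claw":0.2,"dx":0,"dy":0,"dz":-0.5,"ax":0,"ay":0,"az":0},{"claw":0.2,"dx":-0.5,"dy":-0.5,"dz":-0.9,"ax":0,"ay":0,"az":0},{"claw":0.2,"dx":-0.8,"dy":-0.8,"dz":-0.9,"ax":0,"ay":0,"az":0}]'
python3 -m crank '[{"claw":0.2,"dx":-0.5,"dy":-0.8,"dz":-0.5,"ax":0,"ay":0,"az":0},{"claw":0.2,"dx":0,"dy":0,"dz":0,"ax":0,"ay":0,"az":0},{"claw":1,"dx":0,"dy":0,"dz":0,"ax":0,"ay":0,"az":0}]'
python3 - <<'E'
from fit import *
s=r.read_state();print(s["ee_pos"],s["eef_rot"])
c=cam("wrist");cv2.imwrite("pics/w4.png",c["color"][...,::-1])
E
```

```text
time: 8.0
ee_pos: [0.493, -0.1539, 0.1151]
eef_rot: [0.75, 0.661, -0.0, 0.0]
ft_force: [1.1, -1.3, 3.0]
width: 0.0343
grip_force: 0.0
time: 8.25
ee_pos: [0.4661, -0.1679, 0.1308]
eef_rot: [0.752, 0.659, 0.002, 0.0]
ft_force: [0.2, 0.2, -0.3]
width: 0.0328
grip_force: 0.0
[ 0.46608093 -0.16786001  0.13080367] [7.52191799e-01 6.58941208e-01 1.94611515e-03 4.41750261e-04]
```

View pics/w4.png

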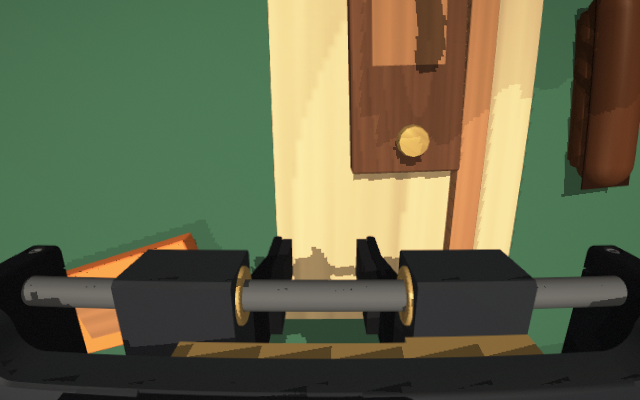

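The knob end of the panel looks flush with the side stop (edge near column 460). I'll square it up with a push on the side and one on the end.

```bash

python3 -m crank '[{"claw":1,"dx":0.5,"dy":-0.2,"dz":0,"ax":0,"ay":0,"az":0},{"claw":1,"dx":0.8,"dy":-0.14,"dz":0.4,"ax":0,"ay":0,"az":0},{"claw":1,"dx":0.8,"dy":0,"dz":0.6,"ax":0,"ay":0,"az":0},{"claw":1,"dx":0.75,"dy":0,"dz":0.8,"ax":0,"ay":0,"az":0},{"claw":1,"dx":0,"dy":0,"dz":0.8,"ax":0,"ay":0,"az":0},{"claw":1,"dx":0,"dy":0,"dz":0.5,"ax":0,"ay":0,"az":0},{"claw":1,"dx":0,"dy":0,"dz":0.22,"ax":0,"ay":0,"az":0},{"claw":1,"dx":0,"dy":0,"dz":0,"ax":0,"ay":0,"az":0}]'
python3 -m crank '[{"claw":1,"dx":0,"dy":0.1,"dz":0,"ax":0,"ay":0,"az":0},{"claw":1,"dx":0,"dy":0.1,"dz":0,"ax":0,"ay":0,"az":0},{"claw":1,"dx":0,"dy":0.1,"dz":0,"ax":0,"ay":0,"az":0},{"claw":1,"dx":0,"dy":0,"dz":0,"ax":0,"ay":0,"az":0}]'
```

```text
time: 8.97
ee_pos: [0.4662, -0.0809, 0.0283]
eef_rot: [0.751, 0.66, -0.002, -0.001]
ft_force: [-0.8, 0.1, 0.2]
width: 0.0004
grip_force: 0.0
time: 9.3
ee_pos: [0.4774, -0.0826, 0.0308]
eef_rot: [0.752, 0.66, 0.001, 0.001]
ft_force: [-0.0, -0.1, 1.1]
width: 0.0007
grip_force: 0.0
```

```bash

python3 -m crank '[{"claw":1,"dx":0,"dy":0.1,"dz":0,"ax":0,"ay":0,"az":0},{"claw":1,"dx":0,"dy":0.1,"dz":0,"ax":0,"ay":0,"az":0},{"claw":1,"dx":0,"dy":0,"dz":0,"ax":0,"ay":0,"az":0}]'
python3 -m crank '[{"claw":1,"dx":0,"dy":0.08,"dz":0,"ax":0,"ay":0,"az":0},{"claw":1,"dx":0,"dy":0,"dz":0,"ax":0,"ay":0,"az":0}]'
```

```text
time: 9.55
ee_pos: [0.4827, -0.0833, 0.0303]
eef_rot: [0.752, 0.66, 0.0, 0.0]
ft_force: [0.4, -0.7, 1.3]
width: 0.0003
grip_force: 0.0
time: 9.72
ee_pos: [0.4846, -0.0836, 0.03]
eef_rot: [0.752, 0.66, 0.0, 0.0]
ft_force: [-0.3, -0.6, 0.5]
width: 0.0004
grip_force: 0.0
```

```bash

for i in 1 ; do python3 -m crank '[{"claw":1,"dx":0,"dy":0.08,"dz":0,"ax":0,"ay":0,"az":0},{"claw":1,"dx":0,"dy":0.05,"dz":0,"ax":0,"ay":0,"az":0},{"claw":1,"dx":0,"dy":0,"dz":0,"ax":0,"ay":0,"az":0}]'; done
python3 -m crank '[{"claw":1,"dx":0,"dy":0.07,"dz":0,"ax":0,"ay":0,"az":0},{"claw":1,"dx":0,"dy":0,"dz":0,"ax":0,"ay":0,"az":0}]'
```

```text
time: 9.97
ee_pos: [0.4872, -0.0838, 0.0297]
eef_rot: [0.752, 0.66, -0.001, -0.001]
ft_force: [-5.2, 1.5, 3.9]
width: 0.0002
grip_force: 2.5
time: 10.13
ee_pos: [0.4877, -0.0836, 0.0292]
eef_rot: [0.752, 0.66, -0.002, -0.003]
ft_force: [-11.5, 4.0, 8.6]
width: 0.0005
grip_force: 5.8
```

```bash

python3 -m crank '[{"claw":1,"dx":0,"dy":-0.45,"dz":-0.1,"ax":0,"ay":0,"az":0},{"claw":1,"dx":-0.6,"dy":0,"dz":0,"ax":0,"ay":0,"az":0},{"claw":1,"dx":-0.9,"dy":0,"dz":0,"ax":0,"ay":0,"az":0},{"claw":1,"dx":-0.9,"dy":0,"dz":0,"ax":0,"ay":0,"az":0},{"claw":1,"dx":-0.45,"dy":0,"dz":0,"ax":0,"ay":0,"az":0},{"claw":1,"dx":0,"dy":0.6,"dz":0,"ax":0,"ay":0,"az":0},{"claw":1,"dx":0,"dy":0.7,"dz":0,"ax":0,"ay":0,"az":0},{"claw":1,"dx":0,"dy":0.5,"dz":0,"ax":0,"ay":0,"az":0}]'
python3 -m crank '[{"claw":1,"dx":0.1,"dy":0,"dz":0,"ax":0,"ay":0,"az":0},{"claw":1,"dx":0.15,"dy":0,"dz":0,"ax":0,"ay":0,"az":0},{"claw":1,"dx":0.1,"dy":0,"dz":0,"ax":0,"ay":0,"az":0},{"claw":1,"dx":0,"dy":0,"dz":0,"ax":0,"ay":0,"az":0}]'
```

```text
time: 10.8
ee_pos: [0.5208, -0.1747, 0.0331]
eef_rot: [0.752, 0.659, 0.0, 0.0]
ft_force: [-0.6, 0.4, 0.5]
width: 0.0002
grip_force: 0.0
time: 11.13
ee_pos: [0.52, -0.1629, 0.0328]
eef_rot: [0.751, 0.66, 0.0, -0.001]
ft_force: [-0.7, -0.2, -0.0]
width: 0.0007
grip_force: 0.0
```

```bash

python3 -m crank '[{"claw":1,"dx":0.1,"dy":0,"dz":0,"ax":0,"ay":0,"az":0},{"claw":1,"dx":0.05,"dy":0,"dz":0,"ax":0,"ay":0,"az":0},{"claw":1,"dx":0,"dy":0,"dz":0,"ax":0,"ay":0,"az":0}]'
python3 -m crank '[{"claw":1,"dx":0.05,"dy":0,"dz":0,"ax":0,"ay":0,"az":0},{"claw":1,"dx":0,"dy":0,"dz":0,"ax":0,"ay":0,"az":0}]'
```

```text
time: 11.38
ee_pos: [0.5205, -0.1602, 0.033]
eef_rot: [0.752, 0.659, -0.0, 0.0]
ft_force: [-2.4, -3.3, -0.0]
width: 0.0002
grip_force: 1.7
time: 11.55
ee_pos: [0.5203, -0.1599, 0.033]
eef_rot: [0.752, 0.659, -0.001, 0.0]
ft_force: [-2.8, -7.0, 1.0]
width: 0.0003
grip_force: 3.8
```

```bash

python3 -m crank '[{"claw":1,"dx":-0.4,"dy":0,"dz":0,"ax":0,"ay":0,"az":0},{"claw":-1,"dx":0,"dy":0,"dz":-0.6,"ax":0,"ay":0,"az":0},{"claw":-1,"dx":0,"dy":0,"dz":-1,"ax":0,"ay":0,"az":0},{"claw":-1,"dx":0,"dy":0,"dz":-1,"ax":0,"ay":0,"az":0},{"claw":-1,"dx":0,"dy":0,"dz":-1,"ax":0,"ay":0,"az":0},{"claw":-1,"dx":0,"dy":0,"dz":-1,"ax":0,"ay":0,"az":0},{"claw":-1,"dx":0,"dy":0,"dz":-1,"ax":0,"ay":0,"az":0},{"claw":-1,"dx":0.2,"dy":0,"dz":-1,"ax":0,"ay":0,"az":0}]'
python3 -m crank '[{"claw":-1,"dx":0.6,"dy":0,"dz":-1,"ax":0,"ay":0,"az":0},{"claw":-1,"dx":1,"dy":0,"dz":-1,"ax":0,"ay":0,"az":0},{"claw":-1,"dx":0.8,"dy":0,"dz":-0.2,"ax":0,"ay":0,"az":0},{"claw":-1,"dx":0.5,"dy":0,"dz":0,"ax":0,"ay":0,"az":0},{"claw":-1,"dx":0,"dy":0,"dz":0,"ax":0,"ay":0,"az":0},{"claw":-1,"dx":0,"dy":0,"dz":0,"ax":0,"ay":0,"az":0}]'
python3 - <<'E'
from fit import *
s=r.read_state();print(s["ee_pos"],s["eef_rot"])
c=cam("wrist");cv2.imwrite("pics/w5.png",c["color"][...,::-1])
cv2.imwrite("pics/w5c.png",cv2.resize(c["color"][40:300,200:460,::-1],None,fx=2.3,fy=2.3,interpolation=0))
E
```

```text
time: 12.22
ee_pos: [0.52, -0.1653, 0.2327]
eef_rot: [0.752, 0.659, 0.0, 0.0]
ft_force: [0.2, -0.1, -0.5]
width: 0.039
grip_force: 0.0
time: 12.72
ee_pos: [0.5318, -0.0779, 0.2964]
eef_rot: [0.751, 0.66, 0.0, -0.0]
ft_force: [-0.2, -0.5, -0.3]
width: 0.0791
grip_force: 0.0
[ 0.53183283 -0.07785854  0.29640174] [ 7.51066339e-01  6.60226670e-01  2.34513177e-04 -2.10184639e-04]
```

View pics/w5c.png

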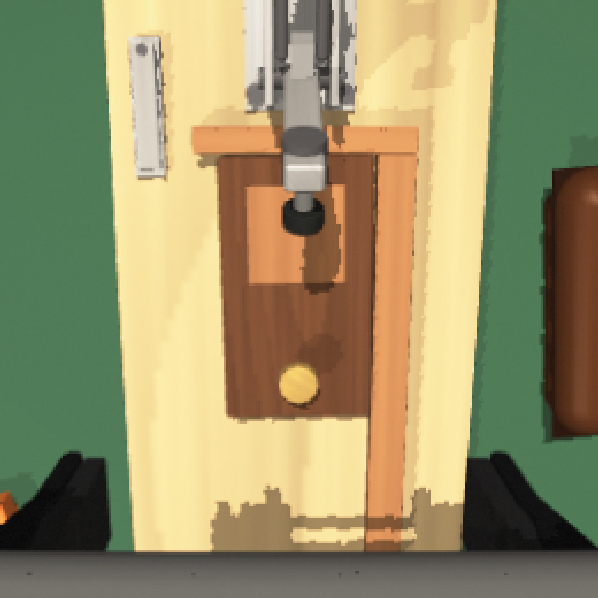

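The drawer front sits flush at both stops, with no gap at the side (crop column 372) or the end (crop row 153). The knob is at full-image (330,207).

```bash

python3 -m crank '[{"claw":-1,"dx":0.7,"dy":0.05,"dz":0,"ax":0,"ay":0,"az":0},{"claw":-1,"dx":1,"dy":0.05,"dz":0,"ax":0,"ay":0,"az":0},{"claw":-1,"dx":1,"dy":0.05,"dz":0,"ax":0,"ay":0,"az":0},{"claw":-1,"dx":1,"dy":0.05,"dz":0,"ax":0,"ay":0,"az":0},{"claw":-1,"dx":1,"dy":0,"dz":0,"ax":0,"ay":0,"az":0},{"claw":-1,"dx":1,"dy":0,"dz":0,"ax":0,"ay":0,"az":0},{"claw":-1,"dx":0.75,"dy":0,"dz":0,"ax":0,"ay":0,"az":0},{"claw":-1,"dx":0.5,"dy":0,"dz":0,"ax":0,"ay":0,"az":-0.5}]'
python3 -m crank '[{"claw":-1,"dx":0,"dy":0,"dz":0.2,"ax":0,"ay":0,"az":-1},{"claw":-1,"dx":0,"dy":0,"dz":0.2,"ax":0,"ay":0,"az":-1},{"claw":-1,"dx":0,"dy":0,"dz":0.2,"ax":0,"ay":0,"az":-1},{"claw":-1,"dx":0,"dy":0,"dz":0.2,"ax":0,"ay":0,"az":-1},{"claw":-1,"dx":0,"dy":0,"dz":0.2,"ax":0,"ay":0,"az":-1},{"claw":-1,"dx":0,"dy":0,"dz":0.2,"ax":0,"ay":0,"az":-1},{"claw":-1,"dx":0,"dy":0,"dz":0.2,"ax":0,"ay":0,"az":-1},{"claw":-1,"dx":0,"dy":0,"dz":0.2,"ax":0,"ay":0,"az":-1}]'
python3 -m crank '[{"claw":-1,"dx":0,"dy":0,"dz":0.2,"ax":0,"ay":0,"az":-1},{"claw":-1,"dx":0,"dy":0,"dz":0.2,"ax":0,"ay":0,"az":-1},{"claw":-1,"dx":0,"dy":0,"dz":0,"ax":0,"ay":0,"az":-1},{"claw":-1,"dx":0,"dy":0,"dz":0,"ax":0,"ay":0,"az":-1},{"claw":-1,"dx":0,"dy":0,"dz":0,"ax":0,"ay":0,"az":-1},{"claw":-1,"dx":0,"dy":0,"dz":0,"ax":0,"ay":0,"az":-1},{"claw":-1,"dx":0,"dy":0,"dz":0,"ax":0,"ay":0,"az":-0.5},{"claw":-1,"dx":0,"dy":0,"dz":0,"ax":0,"ay":0,"az":0}]'
python3 - <<'E'
from fit import *
s=r.read_state();print(s["ee_pos"],s["eef_rot"],s["joint_positions"])
y=-.131;o=np.array([.538,-.081]);R=np.array([[np.cos(y),-np.sin(y)],[np.sin(y),np.cos(y)]])
J=lambda x,yy,z:np.r_[o+R@[x,yy],z]
G=[J(0,.15+k*np.sin(.8),.06+k*np.cos(.8)) for k in(.033,.08,.105)]
print(np.round(G,4).tolist())
im={}
for n in("side","wrist"):
    c=cam(n);b=c["color"][...,::-1].copy()
    for p in proj(c,G):print(n,p.round());cv2.circle(b,tuple(int(v) for v in p),2,(0,0,255),-1)
    im[n]=b
cv2.imwrite("pics/m6.png",np.vstack([cv2.resize(im["side"][130:270,230:430],(640,448))[:250],im["wrist"][:330]]))
E
```

```text
time: 13.43
ee_pos: [0.565, 0.129, 0.2958]
eef_rot: [0.734, 0.679, -0.0, -0.0]
ft_force: [-0.3, -0.3, 0.1]
width: 0.0871
grip_force: 0.0
time: 14.1
ee_pos: [0.5652, 0.1257, 0.2478]
eef_rot: [0.393, 0.919, -0.0, -0.0]
ft_force: [-0.1, -0.8, 0.1]
width: 0.0872
grip_force: 0.0
time: 14.77
ee_pos: [0.5652, 0.1258, 0.2361]
eef_rot: [0.065, 0.998, -0.0, -0.0]
ft_force: [-0.1, 0.2, 0.4]
width: 0.0872
grip_force: 0.0
[0.56516188 0.12576096 0.23613919] [ 6.50310369e-02  9.97883198e-01 -2.14818958e-04 -2.02781142e-04] [-0.64045299  0.23294382  0.40538486  1.6041773  -0.09371925  1.32431491
  1.21872226]
[[0.5607, 0.0912, 0.083], [0.5651, 0.1246, 0.1157], [0.5674, 0.1424, 0.1332]]
side [318. 190.]
side [313. 176.]
side [311. 169.]
wrist [285. 188.]
wrist [322. 198.]
wrist [346. 204.]
```

View pics/m6.png

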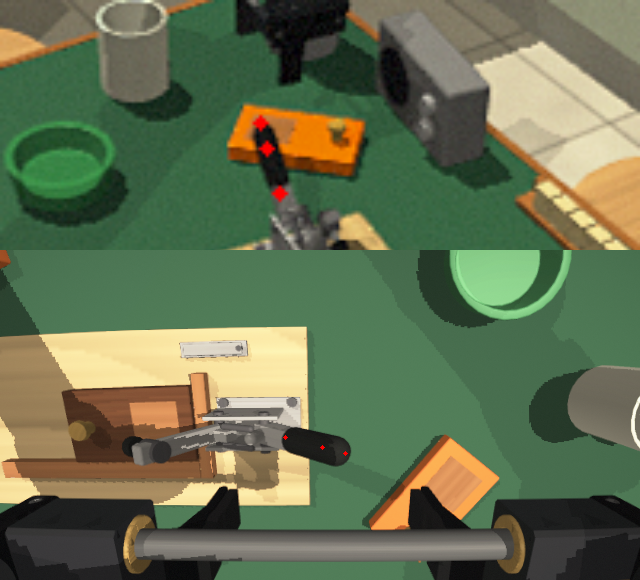

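The projected grip axis lies on the handle grip in both views (wrist (322,198), side (313,176)). I'll lower the open fingers astride the grip.

```bash

python3 -m crank '[{"claw":-1,"dx":0,"dy":0.1,"dz":0.6,"ax":0,"ay":0,"az":0},{"claw":-1,"dx":0,"dy":0,"dz":0.9,"ax":0,"ay":0,"az":0},{"claw":-1,"dx":0,"dy":0,"dz":0.9,"ax":0,"ay":0,"az":0},{"claw":-1,"dx":0,"dy":0,"dz":0.8,"ax":0,"ay":0,"az":0},{"claw":-1,"dx":0,"dy":0,"dz":0.6,"ax":0,"ay":0,"az":0},{"claw":-1,"dx":0,"dy":0,"dz":0.2,"ax":0,"ay":0,"az":0},{"claw":-1,"dx":0,"dy":0,"dz":0,"ax":0,"ay":0,"az":0},{"claw":-1,"dx":0,"dy":0,"dz":0,"ax":0,"ay":0,"az":0}]'
python3 -m crank '[{"claw":-1,"dx":0,"dy":-0.3,"dz":0,"ax":0,"ay":0,"az":0},{"claw":-1,"dx":0,"dy":-0.3,"dz":0,"ax":0,"ay":0,"az":0},{"claw":-1,"dx":0,"dy":-0.3,"dz":0,"ax":0,"ay":0,"az":0},{"claw":-1,"dx":0,"dy":-0.3,"dz":0,"ax":0,"ay":0,"az":0},{"claw":-0.4,"dx":0,"dy":-0.2,"dz":0,"ax":0,"ay":0,"az":0},{"claw":-0.4,"dx":0,"dy":-0.1,"dz":0,"ax":0,"ay":0,"az":0},{"claw":-0.4,"dx":0,"dy":0,"dz":0,"ax":0,"ay":0,"az":0}]'
```

```text
time: 15.53
ee_pos: [0.5658, 0.1304, 0.1172]
eef_rot: [0.066, 0.998, 0.0, 0.0]
ft_force: [0.2, 0.2, 0.1]
width: 0.0869
grip_force: 0.0
time: 16.12
ee_pos: [0.5594, 0.0845, 0.1167]
eef_rot: [0.066, 0.998, -0.0, 0.0]
ft_force: [0.7, 0.9, 0.8]
width: 0.0744
grip_force: 0.4
```

```bash

python3 -m crank '[{"claw":-0.4,"dx":0,"dy":-0.2,"dz":0,"ax":0,"ay":0,"az":0},{"claw":-0.4,"dx":0,"dy":-0.2,"dz":0,"ax":0,"ay":0,"az":0},{"claw":-0.4,"dx":0,"dy":-0.2,"dz":0,"ax":0,"ay":0,"az":0},{"claw":-0.4,"dx":0,"dy":-0.2,"dz":0,"ax":0,"ay":0,"az":0},{"claw":-0.4,"dx":0,"dy":-0.2,"dz":0,"ax":0,"ay":0,"az":0},{"claw":-0.4,"dx":0,"dy":-0.15,"dz":0,"ax":0,"ay":0,"az":0},{"claw":-0.4,"dx":0,"dy":0,"dz":0,"ax":0,"ay":0,"az":0}]'
python3 -m crank '[{"claw":-0.4,"dx":0,"dy":-0.15,"dz":0,"ax":0,"ay":0,"az":0},{"claw":-0.4,"dx":0,"dy":-0.15,"dz":0,"ax":0,"ay":0,"az":0},{"claw":-0.4,"dx":0,"dy":0,"dz":0,"ax":0,"ay":0,"az":0}]'
python3 -m crank '[{"claw":-0.4,"dx":0,"dy":-0.12,"dz":0,"ax":0,"ay":0,"az":0},{"claw":-0.4,"dx":0,"dy":-0.1,"dz":0,"ax":0,"ay":0,"az":0},{"claw":-0.4,"dx":0,"dy":0,"dz":0,"ax":0,"ay":0,"az":0}]'
```

```text
time: 16.7
ee_pos: [0.5548, 0.0508, 0.1165]
eef_rot: [0.066, 0.998, 0.0, -0.0]
ft_force: [-0.4, 0.1, -1.2]
width: 0.0611
grip_force: 0.3
time: 16.95
ee_pos: [0.5542, 0.0447, 0.1173]
eef_rot: [0.064, 0.998, 0.002, 0.001]
ft_force: [-1.1, 5.2, 6.1]
width: 0.0607
grip_force: 3.2
time: 17.2
ee_pos: [0.553, 0.0358, 0.1166]
eef_rot: [0.065, 0.998, -0.0, 0.0]
ft_force: [-0.1, -0.6, -0.8]
width: 0.061
grip_force: 0.0
```

```bash

python3 -m crank '[{"claw":-1,"dx":0,"dy":0.2,"dz":0,"ax":0,"ay":0,"az":0},{"claw":-1,"dx":0,"dy":0,"dz":0,"ax":0,"ay":0,"az":0},{"claw":-1,"dx":0,"dy":0,"dz":-0.5,"ax":0,"ay":0,"az":0},{"claw":-1,"dx":0,"dy":0,"dz":-0.9,"ax":0,"ay":0,"az":0},{"claw":-1,"dx":0,"dy":0,"dz":-0.9,"ax":0,"ay":0,"az":0},{"claw":-1,"dx":0,"dy":0,"dz":-0.9,"ax":0,"ay":0,"az":0},{"claw":-1,"dx":0,"dy":0,"dz":-0.8,"ax":0,"ay":0,"az":0},{"claw":-1,"dx":0,"dy":0,"dz":0,"ax":0,"ay":0,"az":0}]'
python3 - <<'E'
from fit import *
s=r.read_state();print(s["ee_pos"])
y=-.131;o=np.array([.538,-.081]);R=np.array([[np.cos(y),-np.sin(y)],[np.sin(y),np.cos(y)]])
J=lambda x,yy,z:np.r_[o+R@[x,yy],z]
im={}
for n in("side","wrist"):
    c=cam(n);b=c["color"][...,::-1].copy()
    G=[J(0,.15-k*np.sin(.35),.06+k*np.cos(.35)) for k in(.033,.105)]+[J(0,.03,.032)]
    for p in proj(c,G):cv2.circle(b,tuple(int(v) for v in p),1,(0,0,255),-1)
    im[n]=b
cv2.imwrite("pics/m7.png",np.vstack([cv2.resize(im["side"][150:290,250:450],(640,448))[:280],im["wrist"][:300]]))
E
```

```text
time: 17.87
ee_pos: [0.5557, 0.0425, 0.2412]
eef_rot: [0.065, 0.998, 0.001, 0.003]
ft_force: [-0.1, -0.2, 0.2]
width: 0.0871
grip_force: 0.0
[0.55568809 0.04251251 0.24117612]
```

View pics/m7.png

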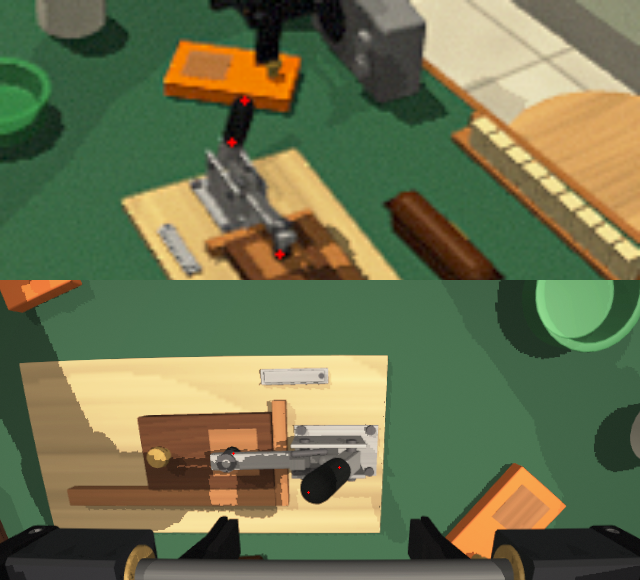

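The clamp is locked: the handle's predicted locked axis lies on the grip, the arm is level and the pad is on the patch (wrist (228,180)), with the hand clear. I'll hold over 1.5 s before opening.

```bash

python3 -m crank '[{"claw":-1,"dx":0,"dy":0,"dz":0,"ax":0,"ay":0,"az":0},{"claw":-1,"dx":0,"dy":0,"dz":0,"ax":0,"ay":0,"az":0},{"claw":-1,"dx":0,"dy":0,"dz":0,"ax":0,"ay":0,"az":0},{"claw":-1,"dx":0,"dy":0,"dz":0,"ax":0,"ay":0,"az":0},{"claw":-1,"dx":0,"dy":0,"dz":0,"ax":0,"ay":0,"az":0},{"claw":-1,"dx":0,"dy":0,"dz":0,"ax":0,"ay":0,"az":0},{"claw":-1,"dx":0,"dy":0,"dz":0,"ax":0,"ay":0,"az":0},{"claw":-1,"dx":0,"dy":0,"dz":0,"ax":0,"ay":0,"az":0}]' >/dev/null
python3 -m crank '[{"claw":-1,"dx":0,"dy":0,"dz":0,"ax":0,"ay":0,"az":0},{"claw":-1,"dx":0,"dy":0,"dz":0,"ax":0,"ay":0,"az":0},{"claw":-1,"dx":0,"dy":0,"dz":0,"ax":0,"ay":0,"az":0},{"claw":-1,"dx":0,"dy":0,"dz":0,"ax":0,"ay":0,"az":0},{"claw":-1,"dx":0,"dy":0,"dz":0,"ax":0,"ay":0,"az":0},{"claw":-1,"dx":0,"dy":0,"dz":0,"ax":0,"ay":0,"az":0},{"claw":-1,"dx":0,"dy":0,"dz":0,"ax":0,"ay":0,"az":0},{"claw":-1,"dx":0,"dy":0,"dz":0,"ax":0,"ay":0,"az":0}]'
python3 -m crank '[{"claw":-1,"dx":0,"dy":0,"dz":0.6,"ax":0,"ay":0,"az":0},{"claw":-1,"dx":0,"dy":0,"dz":0.9,"ax":0,"ay":0,"az":0},{"claw":-1,"dx":0,"dy":0,"dz":0.9,"ax":0,"ay":0,"az":0},{"claw":-1,"dx":0,"dy":0,"dz":0.9,"ax":0,"ay":0,"az":0},{"claw":-1,"dx":0,"dy":0,"dz":0.5,"ax":0,"ay":0,"az":0},{"claw":-1,"dx":0,"dy":0,"dz":0.2,"ax":0,"ay":0,"az":0},{"claw":-1,"dx":0,"dy":0,"dz":0,"ax":0,"ay":0,"az":0}]'
python3 -m crank '[{"claw":-1,"dx":0,"dy":0.2,"dz":0,"ax":0,"ay":0,"az":0},{"claw":-1,"dx":0,"dy":0.2,"dz":0,"ax":0,"ay":0,"az":0},{"claw":-1,"dx":0,"dy":0.2,"dz":0,"ax":0,"ay":0,"az":0},{"claw":-1,"dx":0,"dy":0.2,"dz":0,"ax":0,"ay":0,"az":0},{"claw":-1,"dx":0,"dy":0.2,"dz":0,"ax":0,"ay":0,"az":0},{"claw":-1,"dx":0,"dy":0.2,"dz":0,"ax":0,"ay":0,"az":0},{"claw":-1,"dx":0,"dy":0.2,"dz":0,"ax":0,"ay":0,"az":0},{"claw":-1,"dx":0,"dy":0,"dz":0,"ax":0,"ay":0,"az":0}]'
```

```text
time: 19.3
ee_pos: [0.5537, 0.0423, 0.2364]
eef_rot: [0.065, 0.998, 0.0, -0.0]
ft_force: [-1.0, -0.3, 0.3]
width: 0.0873
grip_force: 0.0
time: 19.88
ee_pos: [0.553, 0.0422, 0.1153]
eef_rot: [0.065, 0.998, -0.0, -0.001]
ft_force: [0.4, 0.5, 0.1]
width: 0.0869
grip_force: 0.0
time: 20.55
ee_pos: [0.5593, 0.0862, 0.1166]
eef_rot: [0.064, 0.998, 0.001, 0.0]
ft_force: [0.2, -0.4, 0.7]
width: 0.0867
grip_force: 0.0
```

```bash

python3 -m crank '[{"claw":-1,"dx":0,"dy":0.25,"dz":0,"ax":0,"ay":0,"az":0},{"claw":-1,"dx":0,"dy":0.25,"dz":0,"ax":0,"ay":0,"az":0},{"claw":-1,"dx":0,"dy":0.25,"dz":0,"ax":0,"ay":0,"az":0},{"claw":-1,"dx":0,"dy":0.25,"dz":0,"ax":0,"ay":0,"az":0},{"claw":-1,"dx":0,"dy":0.25,"dz":0,"ax":0,"ay":0,"az":0},{"claw":-1,"dx":0,"dy":0.15,"dz":0,"ax":0,"ay":0,"az":0},{"claw":-1,"dx":0,"dy":0.1,"dz":0,"ax":0,"ay":0,"az":0},{"claw":-1,"dx":0,"dy":0,"dz":0,"ax":0,"ay":0,"az":0}]'
python3 -m crank '[{"claw":-1,"dx":0,"dy":0.1,"dz":0,"ax":0,"ay":0,"az":0},{"claw":-1,"dx":0,"dy":0.1,"dz":0,"ax":0,"ay":0,"az":0},{"claw":-1,"dx":0,"dy":0,"dz":0,"ax":0,"ay":0,"az":0}]'
```

```text
time: 21.22
ee_pos: [0.5649, 0.1297, 0.1162]
eef_rot: [0.065, 0.998, 0.0, -0.0]
ft_force: [-0.0, -0.8, 0.4]
width: 0.0871
grip_force: 0.4
time: 21.47
ee_pos: [0.5659, 0.1351, 0.1164]
eef_rot: [0.065, 0.998, 0.0, 0.0]
ft_force: [-0.3, -2.0, -0.3]
width: 0.0871
grip_force: 0.9
```

```bash

python3 -m crank '[{"claw":-1,"dx":0,"dy":0.1,"dz":0,"ax":0,"ay":0,"az":0},{"claw":-1,"dx":0,"dy":0,"dz":0,"ax":0,"ay":0,"az":0}]'
python3 -m crank '[{"claw":-1,"dx":0,"dy":0.07,"dz":0,"ax":0,"ay":0,"az":0},{"claw":-1,"dx":0,"dy":0,"dz":0,"ax":0,"ay":0,"az":0}]'
python3 -m crank '[{"claw":-1,"dx":0,"dy":0.05,"dz":0,"ax":0,"ay":0,"az":0},{"claw":-1,"dx":0,"dy":0,"dz":0,"ax":0,"ay":0,"az":0}]'
```

```text
time: 21.63
ee_pos: [0.5663, 0.138, 0.1165]
eef_rot: [0.065, 0.998, 0.0, 0.0]
ft_force: [-0.9, -3.5, -1.1]
width: 0.0868
grip_force: 1.0
time: 21.8
ee_pos: [0.5666, 0.14, 0.1165]
eef_rot: [0.065, 0.998, 0.0, 0.0]
ft_force: [-0.0, -2.7, 0.1]
width: 0.0876
grip_force: 1.0
time: 21.97
ee_pos: [0.5668, 0.1414, 0.1165]
eef_rot: [0.065, 0.998, 0.0, 0.0]
ft_force: [-0.1, -2.5, 1.8]
width: 0.0871
grip_force: 1.1
```

```bash

python3 -m crank '[{"claw":-1,"dx":0,"dy":0.06,"dz":0,"ax":0,"ay":0,"az":0},{"claw":-1,"dx":0,"dy":0,"dz":0,"ax":0,"ay":0,"az":0}]'
python3 -m crank '[{"claw":-1,"dx":0,"dy":0.06,"dz":0,"ax":0,"ay":0,"az":0},{"claw":-1,"dx":0,"dy":0,"dz":0,"ax":0,"ay":0,"az":0}]'
```

```text
time: 22.13
ee_pos: [0.567, 0.1425, 0.1164]
eef_rot: [0.065, 0.998, -0.0, 0.0]
ft_force: [-1.2, -5.4, 1.5]
width: 0.0872
grip_force: 1.9
time: 22.3
ee_pos: [0.5671, 0.1429, 0.1162]
eef_rot: [0.066, 0.998, -0.001, -0.0]
ft_force: [-1.2, -7.0, 1.8]
width: 0.0869
grip_force: 3.4
```

At the open stop: the force is rising and the tool has stopped moving. I'll back off, lift clear and check.

```bash

python3 -m crank '[{"claw":-1,"dx":0,"dy":0.06,"dz":0,"ax":0,"ay":0,"az":0},{"claw":-1,"dx":0,"dy":0,"dz":0,"ax":0,"ay":0,"az":0},{"claw":-1,"dx":0,"dy":-0.4,"dz":0,"ax":0,"ay":0,"az":0},{"claw":-1,"dx":0,"dy":-0.15,"dz":0,"ax":0,"ay":0,"az":0},{"claw":-1,"dx":0,"dy":0,"dz":-0.5,"ax":0,"ay":0,"az":0},{"claw":-1,"dx":0,"dy":0,"dz":-0.9,"ax":0,"ay":0,"az":0},{"claw":-1,"dx":0,"dy":0,"dz":-0.9,"ax":0,"ay":0,"az":0},{"claw":-1,"dx":0,"dy":0,"dz":-0.9,"ax":0,"ay":0,"az":0}]'
python3 -m crank '[{"claw":-1,"dx":0,"dy":0,"dz":-0.9,"ax":0,"ay":0,"az":0},{"claw":-1,"dx":0,"dy":0,"dz":-0.9,"ax":0,"ay":0,"az":0},{"claw":-1,"dx":0.5,"dy":-1,"dz":0,"ax":0,"ay":0,"az":0},{"claw":-1,"dx":0.5,"dy":-1,"dz":0,"ax":0,"ay":0,"az":0},{"claw":-1,"dx":0,"dy":-1,"dz":0,"ax":0,"ay":0,"az":0},{"claw":-1,"dx":0,"dy":-1,"dz":0,"ax":0,"ay":0,"az":0},{"claw":-1,"dx":0,"dy":0,"dz":0,"ax":0,"ay":0,"az":0},{"claw":-1,"dx":0,"dy":0,"dz":0,"ax":0,"ay":0,"az":0}]'
python3 - <<'E'
from fit import *
y=-.131;o=np.array([.538,-.081]);R=np.array([[np.cos(y),-np.sin(y)],[np.sin(y),np.cos(y)]])
J=lambda x,yy,z:np.r_[o+R@[x,yy],z]
im={}
for n in("side","wrist"):
    c=cam(n);b=c["color"][...,::-1].copy()
    G=[J(0,.15+k*np.sin(.8),.06+k*np.cos(.8)) for k in(.033,.105)]
    for p in proj(c,G):cv2.circle(b,tuple(int(v) for v in p),1,(0,0,255),-1)
    im[n]=b
cv2.imwrite("pics/m8.png",np.vstack([cv2.resize(im["side"][150:290,250:450],(640,448))[:280],im["wrist"][:300]]))
E
```

```text
time: 22.97
ee_pos: [0.565, 0.1306, 0.2137]
eef_rot: [0.065, 0.998, 0.001, 0.0]
ft_force: [0.9, 0.4, 0.6]
width: 0.0867
grip_force: 0.0
time: 23.63
ee_pos: [0.5199, 0.0138, 0.267]
eef_rot: [0.067, 0.998, 0.001, 0.001]
ft_force: [1.0, 1.2, 0.0]
width: 0.0867
grip_force: 0.0
```

View pics/m8.png

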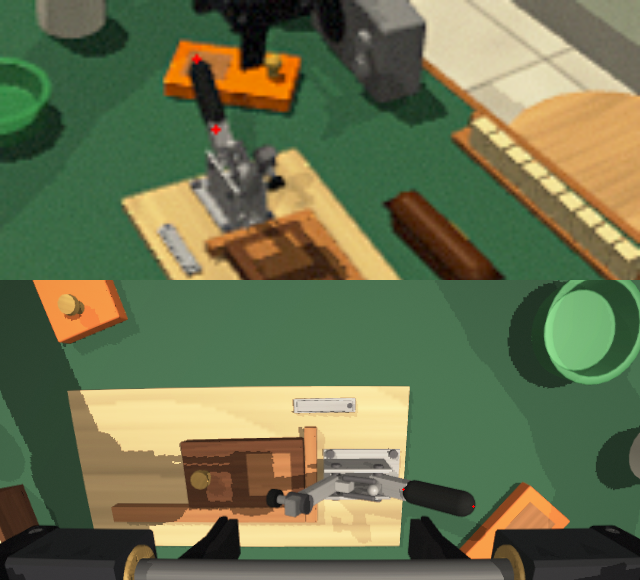

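The clamp is fully open: the grip lies on its predicted open axis at wrist (404,211) to (472,227), as at the start. The panel is still flush at both stops, the clippers and the rest look undisturbed, and the hand is clear.

```bash
python3 -c "
from bench import r;print(r.close_job())"
```

```text
the job is handed in; nothing more can be done
None
```

I handed the job in at about 24 s. The drawer front is flush in both stops, the clamp stood locked hands-off for about 2 s and is now fully open again, and nothing else on the table looked disturbed in the last pictures.

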